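# Open the flask clamp of the heating bath and keep it open

### The job

A colleague is about to lower a flask into the round heating bath. Lift the big steel lid off the bath by its knob and set it down gently, right way up, on the middle of the flat square rubber mat, letting go of it; then take the upright grip of the bath's spring-return clamp slide, pull it out until its pointer lines up with the mark on the index tab, and keep it there: finish while still holding the grip at the mark, because it springs back when let go. Leave everything else on the bench standing where it is.

Things in the scene. Friction and masses are not known exactly. Their poses are not given: they have to be found in the camera images.
- lid_knob (a point): centre of the lid's knob: an upright black cylinder 28 mm across and 35 mm tall in the middle of the lid's top, easy to take from above in any direction. Its lower end is the lid's top face; the lid's lowest face is 27.5 mm below this point. z is up
- lid: the loose round steel lid, about 0.35 kg, lying on the bath's rim: a disc 174 mm across and 4 mm thick over a locating plug 136 mm across and 6 mm deep that hangs loosely in the bath's 166 mm mouth. Origin at the centre of the plug's underside, z up; 45 mm high in all with the knob
- mat: flat black square rubber mat fixed on the bench, 240 x 240 mm and 4 mm thick. Origin at the centre of its underside (bench level), x and y along its sides
- bath: blue round heating bath fixed to the bench, 190 mm across, 110 mm high, two steel clamp jaws inside. Origin at its centre at bench level, z up. On its -x side a white console 70 mm high reaches 155 mm from the centre; along its -y side runs an aluminium slide rail 100 mm wide (x from -30 to 70 mm), 70 mm high, reaching 275 mm from the centre
- clamp_slide: spring-return slide on the rail. Origin at the centre of its upright black grip: a post 22 (x) x 16 (y) x 50 mm tall, on a steel carriage 50 (x) x 40 (y) mm whose top is 25 mm below the origin. Origin 110 mm above the bench, 165 mm from the bath's centre when in, as at the start. Pulled out along its own -y, up to 60 mm. Spring: 5 N when in, 1.8 N more per 10 mm. Axes as the bath's
- pointer_tip (a point): tip of the dark pointer, 6 mm wide, sticking out of the slide's carriage on its +x side, 41 mm from the grip's centre along x and 36 mm below it. It moves with the slide; same axes as the slide
- mark (a point): the mark: the end, facing the pointer, of the dark index tab, a blade 6 mm wide and 16 mm tall on the rail beside the pointer's track. It stays where it was set, 28 to 48 mm further out (along the slide's -y) than the pointer at the start. Lined up means pointer and mark level along the slide's y; they pass 2 mm apart without touching. Axes as the slide's
- conical_flask: bystander: glass conical flask, 84 mm across, 124 mm high, origin at the centre of its foot, z up
- beaker: bystander: glass beaker 60 mm across, 75 mm high, beside the rail, origin at the centre of its foot, z up
- wash_bottle: bystander: white bottle 64 mm across, 170 mm high, origin at the centre of its foot, z up
- amber_jar: bystander: brown glass jar 72 mm across, 110 mm high, origin at the centre of its foot, z up
- small_jar: bystander: small brown jar 44 mm across, 60 mm high, close to the bath's far side, origin at the centre of its foot, z up
- crucible: bystander: white crucible with its own small knobbed cover, 90 mm across, 88 mm high, origin at the centre of its foot, z up; not the lid meant here
- spatula: bystander: spatula lying flat, 180 mm long, x along its length
There are look-alikes about, which are no part of the job. Of the things like the lid, leave any that is blue, pink or yellow; of the rest the larger one is meant.

How it is judged:
By the outcome, as a careful person would: the job done as asked, in the order asked, and still so for the second after the job is handed in, while the arm keeps its last pose, push and grip.
It also fails if it takes over 58 s, if anything falls off the work surface, if the arm or the gripper's body presses on something with over 40 N, if the wrist force passes 120 N, or if a joint passes its speed limit or range.

### The arm

A 7-joint arm with a two-finger parallel gripper is mounted at the origin on the work surface. World frame = base frame: x ahead of the robot, y to its left, z up, the work surface at z = 0. Lengths are in m, angles in rad, forces in N, time in s.
With the tool pointing down it reaches from about 0.4 to 0.875 m from the base axis. Payload 6.5 kg.
Tool frame: the origin (TCP) lies at the very end of the fingers, on their centre line; the grasp point (between the pads) lies 19 mm behind it; z points along the fingers, y is the direction in which the jaws open and shut (so a half turn about z gives the same grasp; the last joint's range is limited). The gripper opens to 88 mm and grips with 3 to 60 N. Pads are 18 mm wide; open, the fingers measure 123 mm over their backs; the gripper's body (75 mm by 187 mm) begins 45 mm behind the grasp point.
Start: joints at [-1.2, 0.536, -0.004, 1.538, 0.003, 1.067, -0.071], TCP at [0.275, 0.589, 0.239] pointing down, gripper open.
Joint ranges: [-2.7, 2.7], [-0.37, 2.16], [-1.27, 1.26], [0.24, 2.4], [-1.31, 4.45], [0.19, 1.91], [-2.76, 2.76]. Speed limits (rad/s): [2.39, 2.39, 3.14, 3.14, 3.14, 3.14, 3.14].

### API

Orientations are given as a rotation vector (axis times angle).
In Python, from workcell import get_state, capture, camera_info, sign_off, cut_out, landmark_of gives the robot as it stands.
- The arm moves only by the tool apply_moves, never from a script. Its argument "targets" is a list of rows, each a list of 4 numbers: the shift along the tool's x, y, z in cm, then the turn about the tool's z in rad. In form: [[dx, dy, dz, turn], ...]. A call has 1 to 12 rows; each row is the pose to reach, as a shift and turn from the pose commanded when the call began, along the tool's axes at that moment; what a row does not reach only later rows make up. A row lasts 1/12 s, in which the tool goes at most 41.7 mm and 7.16 degrees, less where a joint would pass 70% of its speed; a pose out of reach is approached as far as the arm can. A call with a gripper value outside its range is refused whole. "grip" is the opening, from 0 (shut) to 1 (fully open), set as the call begins (left out, the last holds). The fingers move at their own pace and stop on an object; the grip force is fixed at half the most. Time passes only in rows, so rows that repeat a pose let the fingers close. It gives the time, the measured TCP pose, the force and the opening at its end, in the units of the state.
- get_state(): the state, without advancing time (a new reading comes with each control period).
- capture(name): name is "side" or "top"; returns (picture, depth): 400x640x3 uint8, red, green, blue; 400x640 float32, m along the optical axis (not along the pixel's ray), 0 where there is no reading.
- camera_info(name): a dict with "fx", "fy", "cx", "cy" (pixels), "R" (3x3) and "t" (3): a world point X has camera coordinates R X + t. Camera axes: x right, y down, z forward; pixel columns grow to the right and rows downward; lengths in m; the calibration is good to about 2 mm. A picture is of the moment at which its call begins. camera_info takes no time and is no camera call.
- sign_off(): hands the job in, once; it reports no verdict.
Trained networks look in the newest picture that a camera, given by its name, has taken for a name from the list of things; names that differ only in an ending like _2 or _b are one class to them, and where a whole thing is asked for, a point or a joint stands for the part that bears it (a point fixed in the world has none). Each returns a list of dicts, best first, with "confidence" (0 to 1); they miss things now and then, are a little off and sometimes report something else, mostly with a low value. They report only what shows in the picture. A call takes as long as a camera call. They do not tell look-alikes from the thing itself.
- cut_out(camera, name): "pixels" (400x640 bool, what is visible of it).
- landmark_of(camera, name): "at" ([x, y, z] in m, in the coordinates of the camera as it stood for that picture, good to about 4 mm: a listed point, or the origin of a listed thing).
The state is a dict: "time": time; "joint_positions": joint angles; "joint_velocities": joint speeds; "effort": joint torques, N m; "eef_pos": TCP position; "eef_rot": TCP orientation; "ft_force": force on the tool from outside, world axes, zero at the start; "torque": the same for the moment, N m; "finger_gap": finger opening in m.
Only numpy, scipy, OpenCV 4.12 (cv2) and the standard library are available. Lean on these libraries where they do the work, as an engineer would, in place of code of your own. Each camera call takes 0.05 s, during which the arm holds its last target. There are 200 camera calls.

## Working session

There is one attempt and no reset: what is moved stays moved. The work goes in short steps, Python scripts to look and compute and a tool call to move; the robot and the scene stay as the last step left them, time stands still between calls to the robot, and variables do not carry over. Pictures are saved under pics/ and viewed, about 8 in all and at most 12, crops included, and the job is handed in when it is done.

Besides the shell and the picture viewer there is one more tool, called after "Request:" as name([rows], argument=value, ...), one row to a line, values as JSON. apply_moves: Moves the arm, as the interface text tells. Its arguments: {"type":"object","properties":{"targets":{"type":"array","items":{"type":"array","items":{"type":"number"}}},"grip":{"type":"number"}},"required":["targets"]}

```bash
mkdir -p pics
cat > h.py <<'E'
import numpy as np, cv2
from workcell import *
def w(cam,p):
    c=camera_info(cam); return np.array(c["R"]).T@(np.array(p)-np.array(c["t"]))
def cloud(cam,d):
    c=camera_info(cam); v,u=np.mgrid[:400,:640]
    P=np.stack([(u-c["cx"])/c["fx"]*d,(v-c["cy"])/c["fy"]*d,d],-1)
    return (P-np.array(c["t"]))@np.array(c["R"])
def px(cam,X):
    c=camera_info(cam); q=np.array(c["R"])@np.array(X)+np.array(c["t"]); return q[0]/q[2]*c["fx"]+c["cx"],q[1]/q[2]*c["fy"]+c["cy"]
def save(n,im): cv2.imwrite("pics/"+n,im[...,::-1])
E
python3 - <<'E'
from h import *
for cam in("top","side"):
    im,d=capture(cam); save(cam+"0.png",im); np.save(cam+"0.npy",d)
    c=camera_info(cam); print(cam,np.round(w(cam,[0,0,0]),3),np.round(np.array(c["R"]),2).tolist(),c["fx"])
    for n in("lid_knob","mat","bath","clamp_slide","pointer_tip","mark","crucible","beaker","small_jar","conical_flask","wash_bottle","amber_jar"):
        for r in landmark_of(cam,n)[:3]: print(n,round(r["confidence"],2),np.round(w(cam,r["at"]),3))
s=get_state();print(s["time"],s["eef_pos"],s["eef_rot"])
E
```

```text
top [0.313 0.026 1.563] [[0.01, -1.0, 0.0], [-0.99, -0.01, -0.14], [0.14, -0.0, -0.99]] 465.02072559341093
lid_knob 0.79 [ 0.207 -0.404  0.029]
lid_knob 0.78 [0.352 0.09  0.023]
lid_knob 0.75 [ 0.277 -0.212  0.02 ]
mat 0.68 [0.466 0.319 0.004]
bath 0.25 [ 0.486 -0.258  0.109]
clamp_slide 0.65 [ 0.73   0.285 -0.001]
clamp_slide 0.63 [ 0.49  -0.256  0.11 ]
pointer_tip 0.76 [ 0.528 -0.264  0.073]
pointer_tip 0.65 [0.467 0.319 0.003]
mark 0.41 [ 0.528 -0.304  0.075]
crucible 0.8 [ 0.386 -0.485 -0.003]
beaker 0.72 [ 0.611 -0.301  0.001]
beaker 0.32 [ 0.512 -0.093  0.129]
small_jar 0.51 [ 0.649 -0.101  0.003]
conical_flask 0.72 [ 0.73   0.285 -0.002]
wash_bottle 0.57 [ 0.771  0.062 -0.002]
wash_bottle 0.48 [ 0.387 -0.479 -0.002]
amber_jar 0.84 [ 0.562 -0.464  0.004]
side [ 0.379 -0.927  0.899] [[0.99, -0.15, -0.01], [-0.11, -0.65, -0.76], [0.1, 0.75, -0.65]] 413.8986843097517
lid_knob 0.95 [ 0.789 -0.314  0.027]
lid_knob 0.89 [ 0.284 -0.212  0.016]
lid_knob 0.85 [ 0.512 -0.095  0.131]
mat 0.65 [ 0.474  0.317 -0.001]
mat 0.46 [ 0.533 -0.268  0.075]
bath 0.82 [ 0.514 -0.101 -0.001]
bath 0.45 [ 0.387 -0.481 -0.   ]
clamp_slide 0.84 [ 0.489 -0.262  0.11 ]
clamp_slide 0.69 [ 0.516 -0.097  0.129]
clamp_slide 0.59 [ 0.618 -0.304 -0.004]
pointer_tip 0.76 [ 0.535 -0.27   0.073]
mark 0.47 [ 0.531 -0.307  0.072]
crucible 0.97 [ 0.387 -0.484 -0.003]
beaker 0.7 [ 0.617 -0.3   -0.004]
small_jar 0.7 [ 0.652 -0.104  0.002]
conical_flask 0.95 [ 0.733  0.283 -0.004]
wash_bottle 0.6 [ 0.777  0.063 -0.002]
wash_bottle 0.22 [ 0.388 -0.482  0.001]
amber_jar 0.77 [ 0.562 -0.465  0.001]
1.3 [0.27497976 0.58896664 0.23871492] [ 6.80529721e-01  3.06695457e+00 -3.66941907e-06]
```

View pics/top0.png

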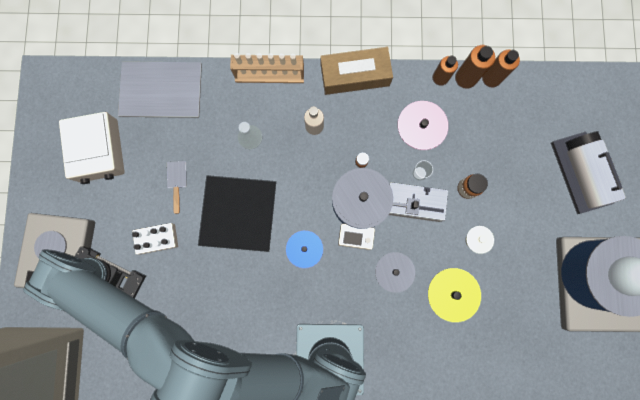

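View pics/side0.png

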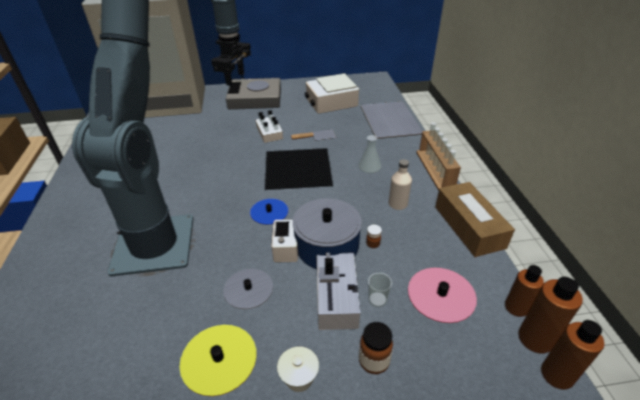

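The top view shows the grey lid on the bath at about (363,197), with the slide to its right at (413,203), and the mat at (237,213). The smaller grey lid at (396,272) and the blue, pink and yellow ones are decoys. Next I'll refine these positions with depth.

Run:
```python
from h import *
from scipy.spatial.transform import Rotation as Ro
C={c:cloud(c,np.load(c+"0.npy")) for c in("top","side")}
def box(c,ctr,r,z0,z1):
    P=C[c].reshape(-1,3); m=(np.hypot(P[:,0]-ctr[0],P[:,1]-ctr[1])<r)&(P[:,2]>z0)&(P[:,2]<z1); return P[m]
for c in C:
    for n,ctr,r,z0,z1 in(("knobtop",(.513,-.096),.03,.14,.16),("lidtop",(.513,-.096),.12,.109,.12),("griptop",(.49,-.259),.025,.125,.145)):
        Q=box(c,ctr,r,z0,z1); print(c,n,len(Q),np.round(Q.mean(0),4) if len(Q) else"", np.round((Q.max(0)+Q.min(0))/2,4) if len(Q) else"")
    if n:
        Q=box(c,(.53,-.39),.2,.062,.078); Q=Q[Q[:,1]<-.2]
        print(c,"rail",len(Q),cv2.minAreaRect(Q[:,:2].astype(np.float32)*1000))
im=cv2.imread("pics/top0.png"); g=im.max(2)
m=np.zeros_like(g); m[165:262,185:290]=(g[165:262,185:290]<45)
n,l,s,_=cv2.connectedComponentsWithStats(m); k=1+np.argmax(s[1:,4]); P=C["top"][l==k]; print("mat",s[k],P[:,2].mean(),cv2.minAreaRect(P[:,:2].astype(np.float32)*1000))
t=get_state(); print(t["time"],np.round(Ro.from_rotvec(t["eef_rot"]).as_matrix(),4).tolist())
```

```text
top knobtop 66 [ 0.5114 -0.0959  0.1483] [ 0.5109 -0.0954  0.148 ]
top lidtop 2491 [ 0.5109 -0.0952  0.1141] [ 0.5104 -0.0953  0.1145]
top griptop 39 [ 0.4896 -0.2587  0.1337] [ 0.4897 -0.2593  0.1345]
top rail 1793 ((509.83123779296875, -374.9090576171875), (364.2793884277344, 223.2919464111328), 65.00720977783203)
side knobtop 69 [ 0.5114 -0.1018  0.1463] [ 0.5115 -0.1014  0.1461]
side lidtop 2264 [ 0.5106 -0.1063  0.1127] [ 0.5111 -0.0991  0.1144]
side griptop 60 [ 0.4891 -0.2639  0.1317] [ 0.4894 -0.2625  0.1312]
side rail 2836 ((514.1934814453125, -378.83203125), (367.21734619140625, 228.07737731933594), 65.53507232666016)
mat [269 223   2   7  10] 0.004804522169781891 ((425.67572021484375, 206.08978271484375), (20.223787307739258, 3.2024974822998047), 0.04184398055076599)
1.3 [[-0.9061, 0.423, 0.0], [0.423, 0.9061, -0.0], [-0.0, 0.0, -1.0]]
```

Request:
apply_moves([
  [-1,-1,0,-0.01],
  [-2.5,-2.6,0,-0.02],
  [-4.5,-4.7,0,-0.03],
  [-6.8,-7,0.2,-0.05],
  [-9.1,-9.4,0.4,-0.06],
  [-11.4,-11.8,0.6,-0.07],
  [-13.7,-14.2,0.8,-0.08],
  [-16,-16.6,1,-0.1],
  [-18.3,-19,1.2,-0.11],
  [-20.6,-21.3,1.4,-0.12],
  [-22.9,-23.7,1.6,-0.13],
  [-25.2,-26.1,1.8,-0.14],
], grip=1)

```text
time: 2.3
eef_pos: [0.3933, 0.2444, 0.2209]
eef_rot: [0.463, 3.107, 0.001]
ft_force: [0.9, 0.1, 0.4]
finger_gap: 0.0879
```

```bash
cat > go.py <<'E'
# print tool-frame shift (cm) to a world target, from measured pose; yaw = wanted world angle of tool y
from h import *
import sys
from scipy.spatial.transform import Rotation as Ro
def go(x,y,z,yaw=None):
    t=get_state(); R=Ro.from_rotvec(t["eef_rot"]).as_matrix()
    a=np.arctan2(R[1,1],R[0,1]); d=R.T@(np.array([x,y,z])-t["eef_pos"])*100
    tw=0 if yaw is None else (a-yaw+np.pi/2)%np.pi-np.pi/2
    print("t",round(t["time"],2),"pos",np.round(t["eef_pos"],4),"toolz",np.round(R[:,2],3),"yaw",round(a,3),"F",np.round(t["ft_force"],1),"gap",round(t["finger_gap"],4),"q7",np.round(t["joint_positions"],2))
    print("shift",np.round(d,2),"turn",round(tw,3))
if __name__=="__main__": go(*map(float,sys.argv[1:]))
E
python3 go.py .511 -.098 .2 1.421
python3 - <<'E'
from h import *
P=cloud("top",np.load("top0.npy")); im=cv2.imread("pics/top0.png"); m=((im.max(2)<50)*255).astype(np.uint8)
m=cv2.morphologyEx(m,cv2.MORPH_OPEN,np.ones((5,5))); n,l,s,c=cv2.connectedComponentsWithStats(m)
k=l[213,237]; print(k,s[k]); Q=P[l==k]; print(Q[:,2].mean(),cv2.minAreaRect(Q[:,:2].astype(np.float32)*1000))
E
```

```text
t 2.3 pos [0.3933 0.2444 0.2209] toolz [ 0.001  0.    -1.   ] yaw 1.275 F [0.9 0.1 0.4] gap 0.0879 q7 [-0.71  0.24  0.07  2.04 -0.02  0.86  0.64]
shift [-21.25 -29.32   2.08] turn -0.146
2 [ 200  177   75   73 4682]
0.011307749829136973 ((458.0718688964844, 224.0765838623047), (427.22039794921875, 240.35806274414062), 83.09687042236328)
```

Request:
apply_moves([
  [-2,-2.7,0,-0.01],
  [-4,-5.4,0.2,-0.03],
  [-6,-8.1,0.4,-0.04],
  [-8,-10.8,0.6,-0.06],
  [-10,-13.6,0.8,-0.07],
  [-12,-16.4,1,-0.08],
  [-14,-19.2,1.2,-0.1],
  [-16,-22,1.4,-0.11],
  [-18,-24.8,1.6,-0.12],
  [-19.7,-27.2,1.8,-0.13],
  [-20.8,-28.7,2,-0.14],
  [-21.2,-29.3,2.1,-0.146],
])

```text
time: 3.3
eef_pos: [0.5105, -0.0998, 0.1998]
eef_rot: [0.242, 3.131, -0.002]
ft_force: [0.2, -0.5, -0.2]
finger_gap: 0.0882
```

```bash
python3 - <<'E'
from h import *
P=cloud("top",np.load("top0.npy")); im=cv2.imread("pics/top0.png"); m=((im.max(2)<50)*255).astype(np.uint8)
m=cv2.morphologyEx(m,cv2.MORPH_OPEN,np.ones((5,5))); n,l,s,c=cv2.connectedComponentsWithStats(m)
Q=P[(l==l[213,237])&(abs(P[...,2])<.02)]; print(len(Q),Q.mean(0),cv2.minAreaRect(Q[:,:2].astype(np.float32)*1000))
# knob with arm above: side view
im,d=capture("side"); save("side1.png",cv2.resize(im[140:340,230:450],None,fx=3,fy=3,interpolation=cv2.INTER_CUBIC))
for n in("lid_knob","pointer_tip","mark","clamp_slide"):
    for r in landmark_of("side",n)[:4]: print(n,round(r["confidence"],2),np.round(w("side",r["at"]),3))
E
python3 go.py .511 -.098 .118 1.421
```

```text
4660 [0.46750921 0.31640309 0.0039823 ] ((469.1456604003906, 316.5008544921875), (232.47589111328125, 232.57254028320312), 85.65080261230469)
lid_knob 0.91 [ 0.208 -0.41   0.029]
lid_knob 0.87 [ 0.791 -0.316  0.025]
lid_knob 0.78 [ 0.284 -0.213  0.017]
lid_knob 0.77 [ 0.516 -0.098  0.128]
pointer_tip 0.86 [ 0.532 -0.264  0.076]
mark 0.55 [ 0.53  -0.305  0.071]
clamp_slide 0.83 [ 0.491 -0.26   0.108]
clamp_slide 0.56 [ 0.557  0.521 -0.004]
t 3.55 pos [ 0.5097 -0.0944  0.1997] toolz [-0.     0.001 -1.   ] yaw 1.422 F [-0.   0.1 -1.1] gap 0.0884 q7 [-0.09  0.37  0.23  1.93 -0.11  0.85  1.62]
shift [-0.18 -0.34  8.17] turn 0.001
```

View pics/side1.png

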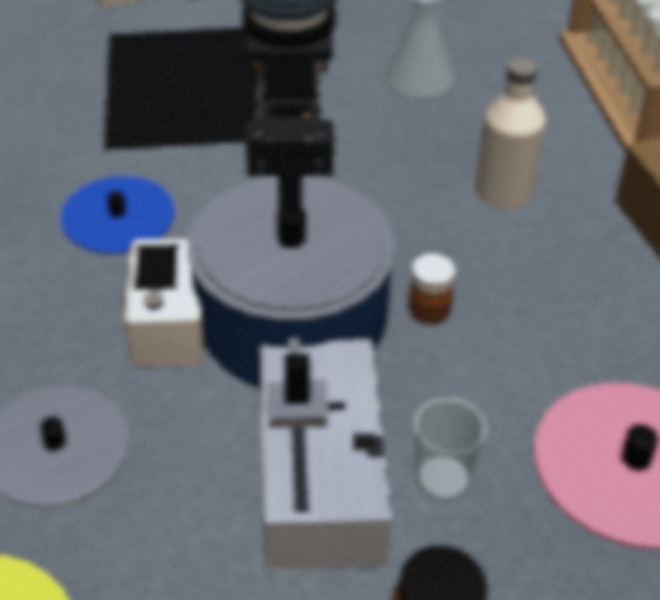

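The crop shows the gripper straight above the lid knob at (291,225), with the rail, pointer (335,405) and tab (368,440) in front. Going down.

Request:
apply_moves([
  [-0.1,-0.2,1,0],
  [-0.1,-0.3,2.5,0],
  [-0.1,-0.3,4.2,0],
  [-0.1,-0.3,5.8,0],
  [-0.1,-0.3,7,0],
  [-0.1,-0.3,7.7,0],
  [-0.1,-0.3,8,0],
  [-0.1,-0.3,8.1,0],
  [-0.1,-0.3,8.1,0],
  [-0.1,-0.3,8.1,0],
])

```text
time: 4.38
eef_pos: [0.511, -0.0994, 0.1193]
eef_rot: [0.236, 3.131, 0.0]
ft_force: [-0.3, -0.1, 0.2]
finger_gap: 0.0882
```

Request:
apply_moves([
  [0,0,0,0],
  [0,0,0,0],
  [0,0,0,0],
  [0,0,0,0],
  [0,0,0,0],
  [0,0,0,0],
  [0,0,0,0],
  [0,0,0,0],
  [0,0,0,0],
  [0,0,0,0],
], grip=0)

```text
time: 5.22
eef_pos: [0.5105, -0.0992, 0.1187]
eef_rot: [-0.236, -3.133, -0.0]
ft_force: [-0.3, 0.8, -0.2]
finger_gap: 0.0271
```

```bash
python3 go.py .511 -.098 .118 1.421
```

```text
t 5.22 pos [ 0.5105 -0.0992  0.1187] toolz [-0.  0. -1.] yaw 1.42 F [-0.3  0.8 -0.2] gap 0.0271 q7 [-0.06  0.5   0.2   1.98 -0.15  0.68  1.67]
shift [-0.03  0.13  0.07] turn -0.001
```

Request:
apply_moves([
  [0,0,-0.2,0],
  [0,0,-0.6,0],
  [0,0,-1.2,0],
  [0,0,-2,0],
  [0,0,-2.8,0],
  [0,0,-3.6,0],
  [0,0,-4.4,0],
  [0,0,-5.2,0],
  [0,0,-5.8,0],
  [0,0,-6.2,0],
  [0,0,-6.4,0],
  [0,0,-6.4,0],
])

```text
time: 6.22
eef_pos: [0.5107, -0.0994, 0.1831]
eef_rot: [0.237, 3.132, 0.0]
ft_force: [-0.0, 0.2, -4.2]
finger_gap: 0.027
```

```bash
python3 go.py .469 .317 .18 1.421
```

```text
t 6.22 pos [ 0.5107 -0.0994  0.1831] toolz [ 0.001 -0.    -1.   ] yaw 1.42 F [-0.   0.2 -4.2] gap 0.027 q7 [-0.08  0.39  0.23  1.94 -0.12  0.82  1.64]
shift [10.38 40.55  0.31] turn -0.001
```

Request:
apply_moves([
  [0.1,0.3,0,0],
  [0.3,1,0,0],
  [0.6,2.1,0,0],
  [0.9,3.6,0,0],
  [1.4,5.3,0,0],
  [1.9,7.2,0,0],
  [2.4,9.2,0,0],
  [2.9,11.2,0,0],
  [3.4,13.2,0,0],
  [3.9,15.2,0,0],
  [4.4,17.2,0,0],
  [4.9,19.2,0,0],
])

```text
time: 7.22
eef_pos: [0.4899, 0.1, 0.1825]
eef_rot: [-0.235, -3.132, -0.0]
ft_force: [0.6, 0.1, -4.0]
finger_gap: 0.0272
```

Request:
apply_moves([
  [0.5,2,0,0],
  [1,4,0,0],
  [1.5,6,0,0],
  [2,8,0,0],
  [2.5,10,0,0],
  [3.1,12,0,0],
  [3.6,14,0,0],
  [4.1,15.9,0,0],
  [4.6,17.7,0,0],
  [5,19.3,0,0],
  [5.3,20.6,0,0],
  [5.5,21.3,0,0],
])

```text
time: 8.22
eef_pos: [0.4671, 0.3194, 0.1824]
eef_rot: [-0.232, -3.132, -0.001]
ft_force: [0.1, 0.8, -2.9]
finger_gap: 0.0272
```

Request:
apply_moves([
  [0,0,0,0],
  [0,0,0,0],
  [0,0,0,0],
])

```text
time: 8.47
eef_pos: [0.4687, 0.3152, 0.1826]
eef_rot: [-0.239, -3.132, 0.002]
ft_force: [-0.7, -0.6, -2.8]
finger_gap: 0.0269
```

```bash
python3 - <<'E'
from h import *
im,d=capture("side"); save("side2.png",cv2.resize(im[100:340,210:450],None,fx=2.4,fy=2.4,interpolation=cv2.INTER_CUBIC))
np.save("side2.npy",d)
for n in("lid","lid_knob","pointer_tip","mark","mat"):
    for r in landmark_of("side",n)[:5]: print(n,round(r["confidence"],2),np.round(w("side",r["at"]),3))
E
python3 go.py .469 .317 .019
```

```text
lid 0.73 [0.473 0.311 0.165]
lid 0.7 [ 0.354  0.087 -0.001]
lid 0.65 [ 0.783 -0.314 -0.001]
lid 0.6 [ 0.616 -0.302 -0.004]
lid 0.59 [ 0.208 -0.409  0.003]
lid_knob 0.96 [ 0.28  -0.214  0.016]
lid_knob 0.88 [ 0.208 -0.412  0.028]
lid_knob 0.79 [ 0.788 -0.314  0.026]
lid_knob 0.66 [0.355 0.084 0.021]
lid_knob 0.65 [0.473 0.317 0.192]
pointer_tip 0.74 [ 0.534 -0.268  0.074]
mark 0.46 [ 0.531 -0.308  0.073]
mat 0.92 [0.471 0.315 0.001]
t 8.77 pos [0.4687 0.3161 0.1828] toolz [ 0. -0. -1.] yaw 1.419 F [ 0.2 -0.1 -2.9] gap 0.0274 q7 [-0.76  0.46  0.11  1.82 -0.07  0.86  0.8 ]
shift [-1.000e-02  9.000e-02  1.638e+01] turn 0
```

View pics/side2.png

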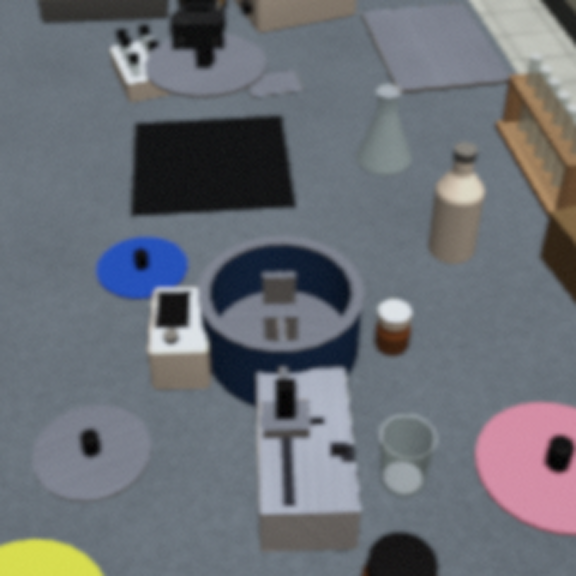

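The lid hangs level from the gripper over the mat (crop (205,60); the mat at (212,165) lies directly below it), and the bath is open. Lowering.

Request:
apply_moves([
  [0,0,0.5,0],
  [0,0,1.6,0],
  [0,0,3.2,0],
  [0,0,5,0],
  [0,0,6.8,0],
  [0,0,8.6,0],
  [0,0,10.4,0],
  [0,0,12,0],
  [0,0,13.4,0],
  [0,0,14.4,0],
  [0,0,15,0],
  [0,0,15.2,0],
])

```text
time: 9.77
eef_pos: [0.4679, 0.3162, 0.0294]
eef_rot: [-0.236, -3.131, 0.002]
ft_force: [-0.7, 0.1, -2.7]
finger_gap: 0.027
```

Request:
apply_moves([
  [0,0,0.2,0],
  [0,0,0.4,0],
  [0,0,0.55,0],
  [0,0,0.65,0],
  [0,0,0.75,0],
  [0,0,0.85,0],
  [0,0,0.9,0],
  [0,0,0.95,0],
  [0,0,1.0,0],
  [0,0,1.0,0],
  [0,0,1.0,0],
])

```text
time: 10.68
eef_pos: [0.4685, 0.3166, 0.0207]
eef_rot: [0.237, 3.133, -0.0]
ft_force: [-1.0, 0.4, -1.5]
finger_gap: 0.027
```

Request:
apply_moves([
  [0,0,0.05,0],
  [0,0,0.05,0],
  [0,0,0.1,0],
  [0,0,0.1,0],
  [0,0,0.15,0],
  [0,0,0.15,0],
  [0,0,0.15,0],
])

```text
time: 11.27
eef_pos: [0.4685, 0.3166, 0.0192]
eef_rot: [-0.237, -3.133, 0.0]
ft_force: [0.1, -0.1, -2.7]
finger_gap: 0.0271
```

Request:
apply_moves([
  [0,0,0.05,0],
  [0,0,0.05,0],
  [0,0,0.1,0],
  [0,0,0.1,0],
  [0,0,0.1,0],
])

```text
time: 11.68
eef_pos: [0.4686, 0.3166, 0.0187]
eef_rot: [0.237, 3.133, 0.0]
ft_force: [-1.6, -0.8, 5.9]
finger_gap: 0.0273
```

Contact: the vertical force went from −2.7 to +5.9 N. Opening now.

Request:
apply_moves([
  [0,0,0,0],
  [0,0,0,0],
  [0,0,0,0],
  [0,0,0,0],
  [0,0,0,0],
  [0,0,0,0],
], grip=0.75)

```text
time: 12.18
eef_pos: [0.4686, 0.3166, 0.0182]
eef_rot: [0.237, 3.133, 0.0]
ft_force: [0.3, 0.0, -0.2]
finger_gap: 0.0643
```

Request:
apply_moves([
  [0,0,-0.3,0],
  [0,0,-1,0],
  [0,0,-2,0],
  [0,0,-3.5,0],
  [0,0,-5.2,0],
  [0,0,-7,0],
  [0,0,-9,0],
  [0,0,-11,0],
  [0,0,-13,0],
  [0,0,-14.8,0],
  [0,0,-16,0],
  [0,0,-16.4,0],
])

```text
time: 13.18
eef_pos: [0.4695, 0.3173, 0.185]
eef_rot: [0.237, 3.13, 0.004]
ft_force: [0.6, 0.7, -0.6]
finger_gap: 0.0658
```

```bash
python3 go.py .49 -.26 .185 1.421
```

```text
t 13.18 pos [0.4695 0.3173 0.185 ] toolz [ 0.003  0.003 -1.   ] yaw 1.42 F [ 0.6  0.7 -0.6] gap 0.0658 q7 [-0.76  0.46  0.12  1.82 -0.07  0.86  0.81]
shift [-10.7  -56.76  -0.14] turn -0.001
```

Request:
apply_moves([
  [-0.1,-0.6,0,0],
  [-0.3,-1.7,0,0],
  [-0.6,-3.3,0,0],
  [-1,-5.5,0,0],
  [-1.6,-8.2,0,0],
  [-2.1,-11,0,0],
  [-2.6,-13.8,0,0],
  [-3.1,-16.6,0,0],
  [-3.7,-19.4,0,0],
  [-4.2,-22.2,0,0],
  [-4.7,-25,0,0],
  [-5.2,-27.8,0,0],
])

```text
time: 14.18
eef_pos: [0.4766, 0.0313, 0.1811]
eef_rot: [-0.238, -3.13, 0.002]
ft_force: [0.7, -0.6, 0.6]
finger_gap: 0.0659
```

Request:
apply_moves([
  [-0.5,-2.8,0,0],
  [-1,-5.6,0,0],
  [-1.6,-8.4,0,0],
  [-2.1,-11.2,0,0],
  [-2.6,-14,0,0],
  [-3.2,-16.8,0,0],
  [-3.7,-19.6,0,0],
  [-4.2,-22.3,0,0],
  [-4.7,-24.9,0,0],
  [-5.1,-27,0,0],
  [-5.4,-28.4,0,0],
  [-5.5,-28.9,0,0],
])

```text
time: 15.18
eef_pos: [0.4868, -0.2634, 0.181]
eef_rot: [-0.243, -3.13, 0.002]
ft_force: [0.3, 0.2, -0.1]
finger_gap: 0.0662
```

Request:
apply_moves([
  [0,0,0,0],
  [0,0,0,0],
  [0,0,0,0],
])

```text
time: 15.43
eef_pos: [0.4888, -0.2586, 0.1817]
eef_rot: [-0.234, -3.132, -0.002]
ft_force: [0.6, -0.2, -0.8]
finger_gap: 0.0662
```

```bash
python3 - <<'E'
from h import *
for cam in("side","top"):
    im,d=capture(cam); save(cam+"3.png",im); np.save(cam+"3.npy",d)
    for n in("clamp_slide","pointer_tip","mark","lid_knob","mat"):
        for r in landmark_of(cam,n)[:5]:
            p=w(cam,r["at"])
            if (abs(p[:2]-[.47,.317]).max()<.06) or (abs(p[:2]-[.5,-.28]).max()<.07): print(cam,n,round(r["confidence"],2),np.round(p,4))
E
python3 go.py .49 -.26 .09 1.421
```

```text
side clamp_slide 0.57 [ 0.4903 -0.2575  0.1098]
side pointer_tip 0.81 [ 0.534  -0.2673  0.0752]
side mark 0.63 [ 0.5294 -0.3071  0.0733]
side mark 0.58 [ 0.4894 -0.2592  0.1086]
side lid_knob 0.91 [0.4716 0.3196 0.0291]
side mat 0.83 [4.724e-01 3.176e-01 3.000e-04]
top clamp_slide 0.55 [ 0.4879 -0.2582  0.1053]
top pointer_tip 0.48 [ 0.5298 -0.2656  0.0698]
top lid_knob 0.95 [0.4675 0.3222 0.0298]
t 16.03 pos [ 0.4891 -0.2601  0.1822] toolz [-0. -0. -1.] yaw 1.42 F [-0.1  0.6 -0. ] gap 0.0663 q7 [ 0.19  0.45  0.28  1.86 -0.16  0.85  1.97]
shift [-0.09  0.02  9.22] turn -0.001
```

Request:
apply_moves([
  [0,0,0.5,0],
  [0,0,1.6,0],
  [0,0,3,0],
  [0,0,4.5,0],
  [0,0,6,0],
  [0,0,7.3,0],
  [0,0,8.3,0],
  [0,0,8.9,0],
  [0,0,9.1,0],
  [0,0,9.1,0],
  [0,0,9.1,0],
])

```text
time: 16.95
eef_pos: [0.4894, -0.2603, 0.0916]
eef_rot: [0.237, 3.132, -0.0]
ft_force: [0.3, -0.0, 0.1]
finger_gap: 0.0661
```

Request:
apply_moves([
  [0,0,0,0],
  [0,0,0,0],
  [0,0,0,0],
  [0,0,0,0],
  [0,0,0,0],
  [0,0,0,0],
  [0,0,0,0],
  [0,0,0,0],
  [0,0,0,0],
  [0,0,0,0],
], grip=0)

```text
time: 17.78
eef_pos: [0.4891, -0.2608, 0.0913]
eef_rot: [0.236, 3.133, -0.002]
ft_force: [-0.6, -2.6, -1.4]
finger_gap: 0.0156
```

```bash
python3 - <<'E'
from h import *
im,d=capture("side"); np.save("side4.npy",d); np.save("side4im.npy",im)
save("side4.png",cv2.resize(im[230:340,300:410],None,fx=5.4,fy=5.4,interpolation=cv2.INTER_CUBIC))
for cam in("side","top"):
    if cam=="top": im,d=capture(cam); np.save("top4.npy",d); np.save("top4im.npy",im)
    for n in("pointer_tip","mark"):
        for r in landmark_of(cam,n)[:3]: print(cam,n,round(r["confidence"],2),np.round(w(cam,r["at"]),4))
        for r in cut_out(cam,n)[:2]:
            q=np.argwhere(r["pixels"]); print(cam,n,"mask",round(r["confidence"],2),q.min(0),q.max(0),len(q))
E
python3 go.py .49 -.26 .09 1.421
```

```text
side mark 0.58 [ 0.5316 -0.3067  0.0716]
side mark mask 0.61 [284 347] [290 355] 46
top mark mask 0.16 [195 363] [205 384] 61
t 18.28 pos [ 0.4891 -0.2607  0.0913] toolz [ 0.    -0.001 -1.   ] yaw 1.42 F [-0.4 -5.  -2.2] gap 0.016 q7 [ 0.23  0.59  0.24  1.91 -0.21  0.67  2.01]
shift [-0.08  0.09  0.13] turn -0.001
```

View pics/side4.png

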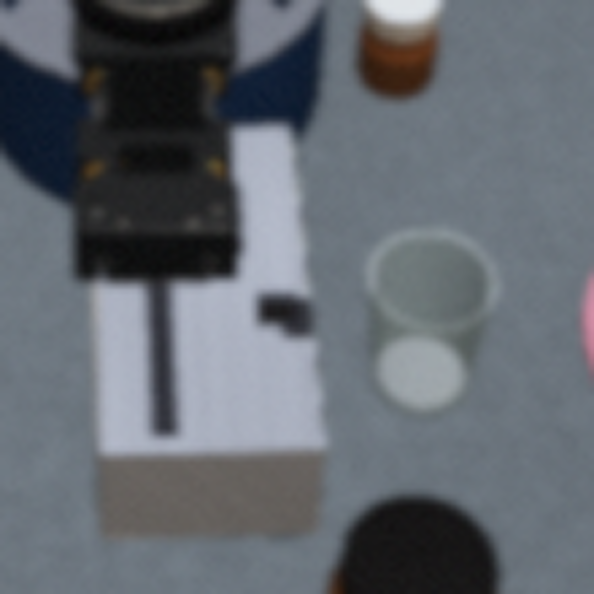

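The fingers closed on the 16 mm post, and the 5 N pull shows as expected. The gripper now hides the pointer, so I'll measure the pull distance from the earlier unobstructed pictures, rectified to the pointer's plane.

Run:
```python
from h import *
th=1.42-np.pi/2; ex=np.array([np.cos(th),np.sin(th)]); ey=np.array([-np.sin(th),np.cos(th)]); o=np.array([.4893,-.2604])
X,Y=np.meshgrid(np.arange(-20,75,.25)/1e3,-np.arange(-20,65,.25)/1e3)
out=[]
for n,cam in(("side0","side"),("top0","top")):
    im=cv2.imread(f"pics/{n}.png"); c=camera_info(cam)
    for z in(.076,):
        W=np.stack([o[0]+X*ex[0]+Y*ey[0],o[1]+X*ex[1]+Y*ey[1],0*X+z],-1)
        q=W@np.array(c["R"]).T+np.array(c["t"])
        u=(q[...,0]/q[...,2]*c["fx"]+c["cx"]).astype(np.float32); v=(q[...,1]/q[...,2]*c["fy"]+c["cy"]).astype(np.float32)
        r=cv2.remap(im,u,v,cv2.INTER_CUBIC); r=cv2.convertScaleAbs(r,alpha=1.3); out.append(r)
        g=r.max(2)
        # darkness profile along y in strips of x
        for xs in((30,36),(36,40),(42,46),(46,50),(50,56)):
            s=255-g[:,int((xs[0]+20)*4):int((xs[1]+20)*4)].mean(1)
            b=np.median(s); print(n,xs,[ (round(i/4-20,1),round(s[i]-b)) for i in range(1,len(s)-1) if s[i]>=s[i-1] and s[i]>s[i+1] and s[i]-b>15])
            for a0,a1 in((-5,15),(28,55)):
                i0,i1=int((a0+20)*4),int((a1+20)*4); wt=np.clip(s[i0:i1]-b-10,0,None); 
                if wt.sum()>50: print("   centroid",round((wt*(np.arange(i0,i1)/4-20)).sum()/wt.sum(),2))
cv2.imwrite("pics/rect.png",np.hstack(out))
```

```text
side0 (30, 36) [(2.2, 157)]
   centroid 2.08
side0 (36, 40) [(2.0, 152)]
   centroid 1.82
side0 (42, 46) [(1.5, 39), (37.0, 16), (37.5, 16), (38.0, 16), (38.8, 15), (39.5, 15), (42.5, 18), (43.2, 18), (43.8, 18), (44.5, 18)]
   centroid 1.37
   centroid 41.41
side0 (46, 50) [(39.5, 114), (41.5, 118), (42.0, 118)]
   centroid 39.92
side0 (50, 56) [(41.5, 204)]
   centroid 39.66
top0 (30, 36) [(-1.8, 128)]
   centroid -1.63
top0 (36, 40) [(-1.5, 116)]
   centroid -1.74
top0 (42, 46) [(38.2, 29), (38.8, 29)]
   centroid 38.4
top0 (46, 50) [(39.2, 159)]
   centroid 39.15
top0 (50, 56) [(38.5, 160)]
   centroid 38.98
```

View pics/rect.png

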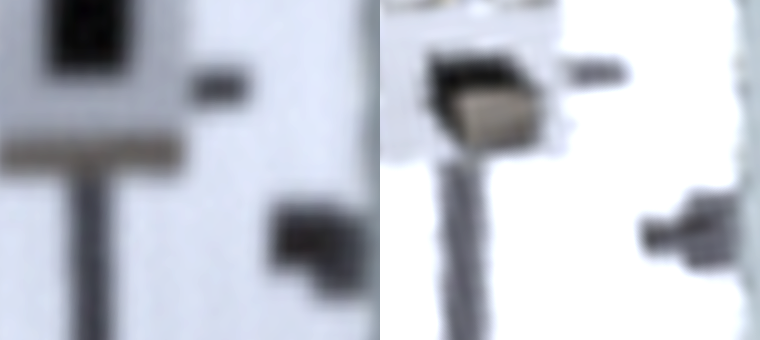

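The rectified views put the pointer at about 1.9 (side) and −1.7 (top) mm out, and the tab at about 39.5 and 39.2 mm. Allowing for height parallax, that separates them by about 39.1 and 39.9 mm, and the networks average 39.5. I'll pull 39.5 mm.

Request:
apply_moves([
  [0,-0.1,0,0],
  [0,-0.4,0,0],
  [0,-0.8,0,0],
  [0,-1.3,0,0],
  [0,-1.8,0,0],
  [0,-2.3,0,0],
  [0,-2.8,0,0],
  [0,-3.3,0,0],
  [0,-3.7,0,0],
  [0,-3.9,0,0],
  [0,-3.95,0,0],
  [0,-3.95,0,0],
])

```text
time: 19.28
eef_pos: [0.4848, -0.294, 0.0912]
eef_rot: [-0.231, -3.133, -0.01]
ft_force: [1.4, 11.8, 7.2]
finger_gap: 0.016
```

Request:
apply_moves([
  [0,0,0,0],
  [0,0,0,0],
  [0,0,0,0],
  [0,0,0,0],
])

```text
time: 19.62
eef_pos: [0.4848, -0.2938, 0.0912]
eef_rot: [-0.23, -3.133, -0.01]
ft_force: [1.3, 10.9, 6.1]
finger_gap: 0.0158
```

```bash
python3 - <<'E'
from h import *
for cam in("side","top"):
    im,d=capture(cam); save(cam+"5.png",im); np.save(cam+"5.npy",d)
    for n in("clamp_slide","pointer_tip","mark","lid_knob","mat"):
        for r in landmark_of(cam,n)[:5]:
            p=w(cam,r["at"])
            if (abs(p[:2]-[.47,.317]).max()<.06) or (abs(p[:2]-[.5,-.28]).max()<.08): print(cam,n,round(r["confidence"],2),np.round(p,4))
a=cv2.imread("pics/side5.png"); b=cv2.imread("pics/top5.png")
cv2.imwrite("pics/chk.png",np.hstack([cv2.resize(a[80:340,200:460],(520,520)),cv2.resize(b[150:320,190:280],(275,520))]))
E
python3 go.py .4832 -.2998 .0913 1.421
```

```text
side mark 0.53 [ 0.53   -0.3056  0.0712]
side lid_knob 0.6 [0.4718 0.3193 0.0302]
side mat 0.65 [ 4.721e-01  3.136e-01 -4.000e-04]
top mark 0.43 [ 0.5296 -0.3049  0.0766]
top mark 0.42 [0.4668 0.3194 0.0303]
top lid_knob 0.75 [0.4707 0.3189 0.029 ]
t 20.22 pos [ 0.4847 -0.2938  0.0912] toolz [ 0.     0.007 -1.   ] yaw 1.424 F [ 1.2 11.1  5.8] gap 0.0163 q7 [ 0.3   0.61  0.23  1.87 -0.22  0.69  2.08]
shift [ 0.06 -0.62 -0.01] turn 0.003
```

View pics/chk.png

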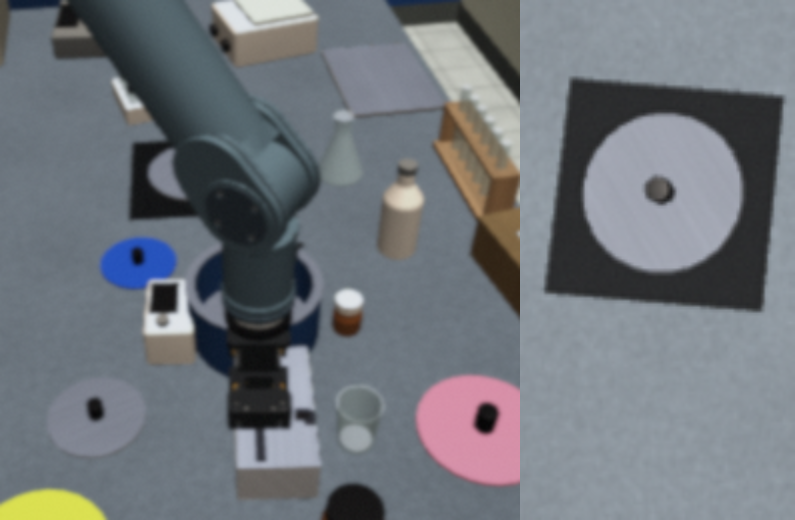

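The lid sits centred on the mat with its knob up: lid at (663,192) and mat centre at about (665,193) in the right panel. The arm gave way under the spring, so the pull is only 33.3 mm. Adding the rest.

Request:
apply_moves([
  [0,-0.15,0,0],
  [0,-0.35,0,0],
  [0,-0.55,0,0],
  [0,-0.65,0,0],
  [0,-0.66,0,0],
  [0,-0.66,0,0],
  [0,-0.66,0,0],
  [0,-0.66,0,0],
])

```text
time: 20.88
eef_pos: [0.484, -0.2999, 0.0912]
eef_rot: [-0.23, -3.133, -0.011]
ft_force: [0.2, 11.6, 6.5]
finger_gap: 0.0155
```

```bash
python3 go.py .4832 -.2998 .0913 1.421
```

```text
t 20.88 pos [ 0.484  -0.2999  0.0912] toolz [ 0.     0.007 -1.   ] yaw 1.424 F [ 0.2 11.6  6.5] gap 0.0155 q7 [ 0.31  0.61  0.23  1.86 -0.22  0.69  2.09]
shift [ 0.08 -0.   -0.01] turn 0.003
```

Run:
```python
from h import *
out=[]
for cam in("side","top"):
    im,d=capture(cam); u,v=map(int,px(cam,[.525,-.30,.075])); print(cam,u,v)
    out.append(cv2.resize(im[v-22:v+22,u-22:u+22],(400,400),interpolation=cv2.INTER_CUBIC))
    P=cloud(cam,d); P=P[(abs(P[...,0]-.5)<.06)&(abs(P[...,1]+.31)<.06)&(P[...,2]>.073)&(P[...,2]<.088)]
    th=1.42-np.pi/2; D=P[:,:2]-[.4893,-.2604]; ab=np.c_[D@[np.cos(th),np.sin(th)],-(D@[-np.sin(th),np.cos(th)]),P[:,2]]*1000
    print(cam,np.round(ab[np.argsort(ab[:,0])],0).astype(int).tolist()[:40])
save("fin.png",np.hstack(out))
```

```text
side 344 285
side [[-20, 113, 74], [25, 96, 73], [46, 10, 74], [46, 45, 87], [46, 40, 84], [46, 38, 85], [46, 42, 79], [47, 43, 76], [47, 44, 73], [49, 40, 87], [49, 42, 83], [49, 40, 84], [49, 44, 78], [49, 42, 79], [51, 44, 85], [51, 42, 79], [51, 39, 83], [51, 43, 76], [52, 36, 83], [54, 45, 83], [54, 43, 85], [54, 42, 86], [54, 38, 86], [54, 42, 74], [56, 44, 85], [56, 40, 88], [56, 43, 80], [56, 43, 76], [58, 43, 88], [58, 43, 84], [59, 45, 78], [59, 41, 78], [59, 37, 83], [61, 50, 73], [61, 38, 86], [61, 41, 81], [61, 42, 79], [61, 44, 73], [61, 42, 74], [63, 44, 86]]
top 424 195
top [[-29, -4, 76], [-26, 35, 75], [-26, 19, 74], [-23, -5, 76], [-23, 37, 78], [-23, 35, 74], [-22, -1, 74], [-19, 1, 76], [2, 13, 83], [3, -3, 81], [3, 0, 82], [4, 3, 82], [4, 9, 86], [4, 7, 81], [6, 13, 80], [8, 5, 73], [9, 7, 75], [13, 13, 75], [16, 13, 74], [18, 0, 73], [21, -1, 74], [23, 12, 75], [23, 16, 74], [26, 12, 74], [33, 14, 73], [34, -2, 74], [34, 1, 74], [51, 8, 76], [52, 41, 86], [54, 2, 73], [54, 5, 75], [55, 24, 73], [55, 8, 74], [55, 38, 84], [55, 11, 75], [56, 33, 77], [56, 31, 74], [56, 36, 79], [56, 41, 84], [57, 18, 73]]
```

View pics/fin.png

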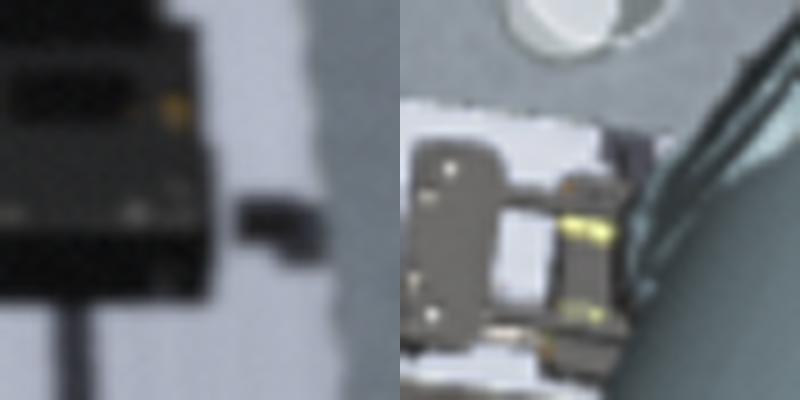

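The final side crop shows only the tab at (255,220), because the gripper hides the pointer. The tab's top is nearer 86 mm than the 82 mm I assumed, so I'll recompute the separation from the stored depth and a rendered-box fit.

Run:
```python
from h import *
from scipy.optimize import minimize
th=1.42-np.pi/2; ex=np.array([np.cos(th),np.sin(th),0]); eu=np.array([np.sin(th),-np.cos(th),0]); o=np.array([.4893,-.2604,0])
for n,cam in(("side0","side"),("side3","side"),("top0","top"),):
    P=cloud(cam,np.load(n+".npy")).reshape(-1,3); a=(P-o)@ex*1e3; b=(P-o)@eu*1e3; z=P[:,2]*1e3
    for nm,m in(("ptr",(a>27)&(a<41)&(abs(b)<9)),("tab",(a>45)&(a<51)&(b>30)&(b<50))):
        m&=(z>73)&(z<92); print(n,nm,m.sum(),"b med",np.round(np.median(b[m]),1),"z",np.round(np.percentile(z[m],[10,50,90]),0))
    # image fit: box silhouettes, sum of darkness inside minus ring
    g=255-cv2.imread(f"pics/{n}.png").max(2).astype(np.float32); S=16
    def fit(x0,x1,z0,z1,cent):
        best=[]
        for c in np.arange(cent-7,cent+7,.25):
            def mask(e):
                C=[o+ex*x/1e3+eu*y/1e3+[0,0,zz/1e3] for x in(x0,x1) for y in(c-3-e,c+3+e) for zz in(z0,z1+e*0)]
                h=cv2.convexHull(np.array([px(cam,p) for p in C],np.float32))
                u0=int(h[:,0,0].mean())-12; v0=int(h[:,0,1].mean())-12
                M=np.zeros((24*S,24*S),np.uint8); cv2.fillConvexPoly(M,np.round((h-[u0-.0,v0-.0]+.5)*S).astype(np.int32),1)
                return cv2.resize(M.astype(np.float32),(24,24),interpolation=cv2.INTER_AREA),u0,v0
            M,u0,v0=mask(0); M=cv2.GaussianBlur(M,(0,0),.8); G=g[v0:v0+24,u0:u0+24]
            W=cv2.GaussianBlur(mask(6)[0],(0,0),.8); 
            wt=(W>.3); q=G[wt]; m=M[wt]; best.append((np.corrcoef(q,m)[0,1],c))
        return max(best)
    print("  fit ptr",fit(27,40,71,77,0),"tab16",fit(44,51,70,86,40),"tab12",fit(44,51,70,82,40))
```

```text
side0 ptr 13 b med 1.6 z [74. 75. 77.]
side0 tab 12 b med 42.2 z [75. 82. 86.]
  fit ptr (np.float64(0.9550480471926063), np.float64(0.0)) tab16 (np.float64(0.5951279889786515), np.float64(41.0)) tab12 (np.float64(0.5255587479965891), np.float64(40.5))
side3 ptr 15 b med -0.0 z [73. 75. 76.]
side3 tab 10 b med 42.8 z [78. 83. 86.]Traceback (most recent call last):
  File "<stdin>", line 23, in <module>
  File "<stdin>", line 19, in fit
  File "<stdin>", line 15, in mask
  File "h.py", line 10, in px
    c=camera_info(cam); q=np.array(c["R"])@np.array(X)+np.array(c["t"]); return q[0]/q[2]*c["fx"]+c["cx"],q[1]/q[2]*c["fy"]+c["cy"]
ValueError: time passes only in moves, steps and waits
```

Corrected estimates: about 41.0 mm (side fit), 40.0 mm (top, silhouette centres) and 39.5 mm (networks). I'll settle on about 40.1 mm and move 0.6 mm further.

Request:
apply_moves([
  [0,-0.03,0,0],
  [0,-0.06,0,0],
  [0,-0.06,0,0],
  [0,-0.06,0,0],
  [0,-0.06,0,0],
  [0,-0.06,0,0],
])

```text
time: 21.48
eef_pos: [0.4839, -0.3003, 0.0912]
eef_rot: [-0.229, -3.133, -0.012]
ft_force: [1.9, 12.4, 7.8]
finger_gap: 0.0155
```

Run:
```python
from h import *
from go import go
go(.4831,-.3004,.0913,1.421)
sign_off(); print("done")
```

```text
t 21.48 pos [ 0.4839 -0.3003  0.0912] toolz [ 0.     0.007 -1.   ] yaw 1.425 F [ 1.9 12.4  7.8] gap 0.0155 q7 [ 0.31  0.61  0.23  1.86 -0.22  0.69  2.09]
shift [ 0.08 -0.02 -0.01] turn 0.004
the job is handed in; nothing more can be done
done
```

I moved the big steel lid from the bath to the middle of the mat. I then pulled the clamp slide out to the mark and handed the job in still holding the grip, at 21.5 s. I couldn't see the pointer meet the mark at the end, because the gripper hid it from both cameras.

- **Lid:** it came down gently (about 6 N at contact) and was released. The check picture shows it knob up and centred on the mat. The networks put the knob at about (0.471, 0.319), with the mat centre at about (0.470, 0.317).
- **Slide:** the arm gave way by about 6 mm under the spring, so I added more pull. The last reading shows the grip about 40 mm out. The pull was 12.4 N, against about 12.2 N expected from the spring.
- **Mark distance:** the 40 mm comes from pictures taken before the grasp, and my estimates disagreed by up to 1.5 mm. The networks gave 39.5 mm, the top view 40.0 mm and the side-view fit 41.0 mm, so I aimed for about 40.1 mm. One fitting script also stopped partway, so the top view never got that fit.
- **Other things:** nothing else looked disturbed in the last pictures I viewed.

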